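# Hold the inspection lamp over the brass padlock

## Task

Take the inspection lamp off its charger, carry it over the row of cartons and bring it down into the tray with the brass padlock, until it hovers upright and centred about 10 mm above the padlock with its orange-tipped light nose pointing towards the red mark on that tray's wall. Finish still holding the lamp there, quite still: do not let go. The lamp must not touch padlock, trays or cartons on the way or at the end, and padlocks, cartons and jar stay where they are.

Things in the scene. Friction and masses are not known exactly. Their poses are not given: they have to be found in the camera images.
- lamp: inspection lamp standing upright (sizes in mm), 115 high, about 250 g: white skirt 64 diameter, 26 high, narrowing to a round blue grip 38 diameter from 38 to 112 up (hold at 70 to 100, any angle, 20 N). Black light nose with orange tip, 18 wide, 7 to 27 up, ends 46 from the axis along the lamp's +x; orange bar on top on that side. Origin: centre of the underside, on the grip's axis; z up along the grip.
- charger: flat black round charging pad, 84 mm diameter, 8 high, fixed, on which the lamp stands at the start (merely resting, within 6 of its centre). Origin: centre of its underside, z up.
- brass_padlock: brass padlock, the one to inspect: gold-coloured body, steel shackle, lying flat and loose in its tray, up to 5 off the centre along the tray's x, turned anyhow. Body 46 x 40 x 22 mm thick, keyhole and scratches on top; shackle of 7 mm bar reaching 49 from the origin along its +x. Origin: centre of the lock body's underside (5 above the bench); upper face 22 above it. z up. 250 g.
- brass_tray: the tray with the brass padlock: grey square open tray, fixed, 160 x 160 mm outside, 60 high, walls and floor 5 thick, white paper inside. Origin: centre of its underside, z up. Red mark: a red tab 24 wide and 4 high on the middle of its +x wall (77 from the centre along the tray's +x), with a red stripe down both faces of that wall. Trays swap places at random, turned up to 0.45 rad.
- steel_padlock: grey-painted padlock, not to be inspected, same shape as the brass one, lying flat and loose in its tray, up to 5 off the centre along the tray's x, turned anyhow. Body 46 x 40 x 22 mm thick, keyhole and scratches on top; shackle of 7 mm bar reaching 49 from the origin along its +x. Origin: centre of the lock body's underside (5 above the bench); upper face 22 above it. z up. 250 g.
- steel_tray: the tray with the grey padlock, otherwise the same as the other: grey square open tray, fixed, 160 x 160 mm outside, 60 high, walls and floor 5 thick, white paper inside. Origin: centre of its underside, z up. Red mark: a red tab 24 wide and 4 high on the middle of its +x wall (77 from the centre along the tray's +x), with a red stripe down both faces of that wall. Trays swap places at random, turned up to 0.45 rad.
- carton_a: brown cardboard carton with a black band, nearer the robot, 170 x 60 x 85 mm high, about 400 g, loose, standing in the row between the charger and the trays, its long side roughly along world x. Origin: centre of its underside; x along the 170 side, z up.
- carton_b: white carton with a blue band, farther from the robot, 170 x 60 x 85 mm high, about 400 g, loose, standing in the row between the charger and the trays, its long side roughly along world x. Origin: centre of its underside; x along the 170 side, z up.
- jar: amber specimen jar with a white lid, 50 mm diameter, 70 high, about 150 g, loose, beyond the trays. Origin: centre of its underside, z up.
- lamp_nose (a point): the orange tip of the lamp's light nose: 46 mm from the lamp's axis along its +x, 17 above its underside.

How it is judged:
On the way:
1. the lamp, held by the fingers, passes over the row of cartons with its underside above their tops (height (world z) of lamp above 0.087 m and contact force between the fingers and lamp above 0.5 N and (y of lamp in the frame of carton_a between -0.06 and 0.06 m or y of lamp in the frame of carton_b between -0.06 and 0.06 m)), for 0.05 s.
At the end, for the whole second after the job is handed in: Lamp held still, touching only the fingers: axis within 10 mm of the brass padlock's centre, underside 4 to 20 mm above its upper face, tilt under 0.12 rad, nose within 0.2 rad of the tray's +x (towards the red mark); padlocks moved under 6 mm, cartons and jar under 12 mm (contact force between the fingers and lamp above 0.5 N and horizontal distance between lamp and brass_padlock below 0.01 m and z of lamp in the frame of brass_padlock between 0.026 and 0.042 m and angle between lamp's own z axis and vertical below 0.12 rad and angle between the x axis of lamp and the x axis of brass_tray, either way round below 0.2 rad and x of lamp_nose in the frame of brass_tray above 0.02 m and linear speed of lamp below 0.02 m/s and angular speed of lamp below 0.15 rad/s and contact force between lamp and brass_padlock below 0.05 N and contact force between lamp and steel_padlock below 0.05 N and contact force between lamp and brass_tray below 0.05 N and contact force between lamp and steel_tray below 0.05 N and contact force between lamp and carton_a below 0.05 N and contact force between lamp and carton_b below 0.05 N and distance of each of brass_padlock, steel_padlock from where it was at the start of the episode below 0.006 m and distance of each of carton_a, carton_b, jar from where it was at the start of the episode below 0.012 m); the arm keeps its last pose, push and grip.
It fails at once if the lamp touches a padlock (contact force between lamp and brass_padlock above 0.5 N or contact force between lamp and steel_padlock above 0.5 N).
It fails at once if the lamp touches a tray (contact force between lamp and brass_tray above 1 N or contact force between lamp and steel_tray above 1 N).
It fails at once if the lamp touches a carton (contact force between lamp and carton_a above 1 N or contact force between lamp and carton_b above 1 N).
It fails at once if a padlock is shifted (distance of any of brass_padlock, steel_padlock from where it was at the start of the episode above 0.006 m).
It fails at once if a carton or the jar is shifted or tipped (distance of any of carton_a, carton_b, jar from where it was at the start of the episode above 0.012 m or angle between any of carton_a, carton_b, jar's own z axis and vertical above 0.2 rad).
It also fails if it takes over 48 s, if anything falls off the work surface, if the arm or the gripper's body presses on something with over 40 N, if the wrist force passes 120 N, or if a joint passes its speed limit or range.

## Robot

A 6-joint arm with a two-finger parallel gripper is mounted at the origin on the work surface. World frame = base frame: x ahead of the robot, y to its left, z up, the work surface at z = 0. Lengths are in m, angles in rad, forces in N, time in s.
With the tool pointing down it reaches from about 0.35 to 0.775 m from the base axis. Payload 5.5 kg.
Tool frame: the origin (TCP) lies midway between the tips of the shut fingers; the grasp point (between the pads) lies 19 mm behind it; z points along the fingers, y is the line along which they close (so a half turn about z gives the same grasp; the last joint's range is limited). The gripper opens to 85 mm and grips with 20 to 120 N. Pads are 22 mm wide; open, the fingers measure 114 mm over their backs; the gripper's body (76 mm by 85 mm) begins 54 mm behind the grasp point. The pads swing forward as they close: fully open they stand 13 mm farther back than shut.
Start: joints at [1.116, 0.313, 0.046, 1.304, 0, 1.431], TCP at [0.178, 0.547, 0.231] pointing down, gripper open.
Joint ranges: [-2.76, 2.76], [-0.86, 1.69], [-1.03, 1.26], [-2.2, 2.34], [-1.47, 1.5], [-3.14, 3.14]. Speed limits (rad/s): [2.57, 2.57, 3.14, 3.14, 3.14, 3.14].

## Interface

Orientations are given as a unit quaternion [w, x, y, z].
In Python, from workcell import telemetry, imaging, env gives the robot as it stands. The module is installed in compiled form; this text tells all that it offers.
- The arm moves only by the tool step_arm, never from a script. Its argument "moves" is a list of rows, each a list of 3 entries, a list of its own where there are three numbers: the shift along the tool's x, y, z in mm, then the turn, a rotation vector about the tool's x, y, z in rad, then the finger opening in mm, from 0 to 85.4. A call has 1 to 8 rows; each row is the pose to reach, as a shift and turn from the pose commanded when the call began, along the tool's axes at that moment; what a row does not reach only later rows make up. A row lasts 1/12 s, in which the tool goes at most 41.7 mm and 7.16 degrees, less where a joint would pass 70% of its speed; a pose out of reach is approached as far as the arm can. A call with a gripper value outside its range is refused whole. The fingers move at their own pace and stop on an object; "grip_force" is the grip in N (left out, the last holds). Time passes only in rows, so rows that repeat a pose let the fingers close. It gives the time, the measured TCP pose, the force, the opening and the grip force at its end, in the units of the state.
- telemetry.get_state(): the state, without advancing time (a new reading comes with each control period).
- imaging.read_camera(name): name is "side" or "top" or "wrist"; returns the picture (384x512x3 uint8, red, green, blue); there is no depth.
- imaging.camera_params(name): a dict with "camera_matrix" (3x3 intrinsics, pixels), "D" ([k1, k2, p1, p2, k3] as OpenCV has them; the pictures are not rectified), "pose" (4x4, takes a point from camera to world coordinates). Camera axes: x right, y up, looking along -z (the intrinsics and any distortion apply to the point x, -y, -z); pixel columns grow to the right and rows downward; lengths in m; the calibration is good to about 2 mm. A picture is of the moment at which its call begins: read the wrist's pose just before it. camera_params takes no time and is no camera call; for the wrist camera it gives the pose at the moment of the call.
- env.hand_in(): hands the job in; it is judged then, once.
The state is a dict: "clock": time; "joint_pos": joint angles; "qvel": joint speeds; "tau": joint torques, N m; "tcp_pos": TCP position; "orientation": TCP orientation; "wrist_force": force on the tool from outside, world axes, zero at the start; "ft_torque": the same for the moment, N m; "finger_gap": finger opening in m; "grip_force": force on a finger pad.
Only numpy, scipy, OpenCV 4.12 (cv2) and the standard library are available. Lean on these libraries where they do the work, as an engineer would, in place of code of your own. Each camera call takes 0.05 s, during which the arm holds its last target. There are 200 camera calls.

## Working session

There is one attempt and no reset: what is moved stays moved. The work goes in short steps, Python scripts to look and compute and a tool call to move; the robot and the scene stay as the last step left them, time stands still between calls to the robot, and variables do not carry over. Pictures are saved under pics/ and viewed, at most 10 in all, crops included, and the job is handed in when it is done.

Besides the shell and the picture viewer there is one more tool, called after "Request:" as name(argument=value, ...), one argument or row to a line, values as JSON. step_arm: Moves the arm, as the interface text tells. Its arguments: {"type":"object","properties":{"moves":{"type":"array"},"grip_force":{"type":"number"}},"required":["moves"]}

```bash
mkdir -p pics; python3 - <<'E'
from workcell import telemetry, imaging
import cv2, numpy as np
s=telemetry.get_state(); print({k:np.round(v,3).tolist() for k,v in s.items()})
for n in("top","side"):
    p=imaging.camera_params(n); print(n,np.round(p["camera_matrix"],1).tolist(),p["D"],np.round(p["pose"],3).tolist())
a=imaging.read_camera("top");b=imaging.read_camera("side")
cv2.imwrite("pics/top.png",a[...,::-1]);cv2.imwrite("pics/side.png",b[...,::-1])
E
```

```text
{'clock': 0.0, 'joint_pos': [1.116, 0.314, 0.045, 1.304, -0.0, 1.431], 'qvel': [-0.001, 0.001, 0.002, -0.0, 0.0, 0.0], 'tau': [0.001, -48.062, 29.853, 0.019, -0.0, 0.0], 'tcp_pos': [0.178, 0.546, 0.23], 'orientation': [-0.0, 0.157, 0.988, -0.001], 'wrist_force': [0.447, 1.059, -0.299], 'ft_torque': [0.04, 0.006, 0.017], 'grip_force': 0.0, 'finger_gap': 0.086}
top [[391.4, 0.0, 248.0], [0.0, 391.4, 191.5], [0.0, 0.0, 1.0]] [-0.09352753  0.          0.          0.          0.        ] [[-0.023, 0.987, -0.16, 0.426], [-1.0, -0.022, 0.009, 0.008], [0.006, 0.16, 0.987, 1.145], [0.0, 0.0, 0.0, 1.0]]
side [[426.4, 0.0, 262.0], [0.0, 426.4, 194.0], [0.0, 0.0, 1.0]] [0.00062674 0.         0.         0.         0.        ] [[0.851, 0.377, -0.366, 0.2], [-0.525, 0.58, -0.623, -0.666], [-0.023, 0.723, 0.691, 0.813], [0.0, 0.0, 0.0, 1.0]]
```

View pics/top.png

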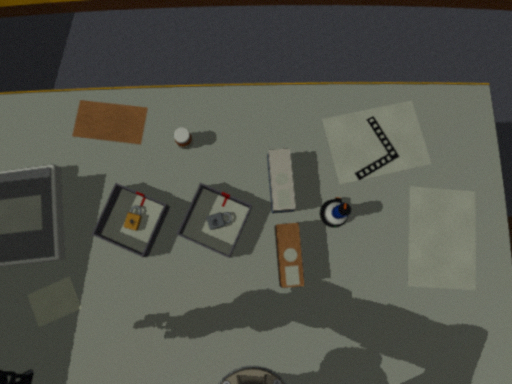

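View pics/side.png

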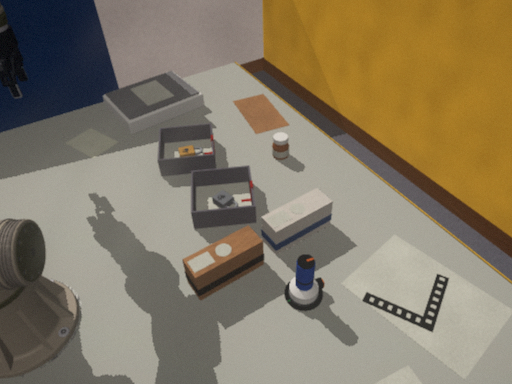

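The top view shows the lamp at (336,211), cartons at (282,180) and (290,255), the brass tray at (132,220) with its red tab at (141,198), and the steel tray at (217,218). The side view agrees: lamp at (305,275), brass tray at (187,150).

```bash
cat > h.py <<'E'
from workcell import telemetry, imaging
import cv2, numpy as np
def ray(p,uv):
    K,D,T=np.array(p["camera_matrix"]),np.array(p["D"]),np.array(p["pose"])
    q=cv2.undistortPoints(np.array(uv,float).reshape(-1,1,2),K,D).reshape(-1,2)
    d=np.c_[q[:,0],-q[:,1],-np.ones(len(q))]@T[:3,:3].T
    return T[:3,3],d
def onz(p,uv,z):
    o,d=ray(p,uv); return o+d*((z-o[2])/d[:,2])[:,None]
def blobs(m,amin=8):
    n,l,s,c=cv2.connectedComponentsWithStats(m.astype(np.uint8))
    return [(int(s[i,4]),s[i,:4].tolist(),np.round(c[i],1).tolist(),l==i) for i in range(1,n) if s[i,4]>=amin]
def hsv(im): return cv2.cvtColor(im,cv2.COLOR_RGB2HSV).astype(int).transpose(2,0,1)
E
python3 - <<'E'
from h import *
for n in("top","side"):
    im=cv2.imread(f"pics/{n}.png")[...,::-1].copy(); H,S,V=hsv(im)
    ms=dict(red=((H<6)|(H>174))&(S>150)&(V>60),gold=(H>12)&(H<24)&(S>150)&(V>100),blue=(H>105)&(H<125)&(S>150)&(V>50),orange=(H>5)&(H<16)&(S>180)&(V>70))
    for k,m in ms.items():
        print(n,k,[b[:3] for b in blobs(m,5)][:10])
cr=lambda f,x,y,w,h,k:cv2.resize(cv2.imread(f)[y:y+h,x:x+w],None,fx=k,fy=k,interpolation=cv2.INTER_CUBIC)
a=cr("pics/top.png",90,170,100,100,4);b=cr("pics/top.png",265,140,100,150,4)
c=np.zeros((600,800,3),np.uint8);c[:400,:400]=a;c[:,400:]=b
cv2.imwrite("pics/c1.png",cv2.convertScaleAbs(c,alpha=1.5))
E
```

```text
top red [(33, [136, 192, 9, 14], [140.9, 196.8]), (44, [222, 192, 8, 14], [225.2, 196.7])]
top gold [(51, [270, 83, 49, 2], [293.2, 83.0]), (19, [333, 82, 12, 2], [338.4, 82.6]), (13, [346, 82, 11, 2], [350.7, 82.7]), (6, [363, 83, 6, 1], [365.5, 83.0]), (39, [375, 82, 28, 2], [388.4, 82.4]), (35, [434, 82, 32, 2], [448.3, 82.9]), (23, [471, 83, 18, 2], [480.6, 83.2]), (41, [171, 85, 36, 2], [186.9, 85.2]), (25, [229, 84, 25, 1], [241.0, 84.0]), (8, [258, 84, 8, 1], [261.5, 84.0])]
top blue [(69, [333, 206, 11, 12], [336.4, 212.5])]
top orange [(10, [344, 204, 2, 5], [344.5, 206.0])]
side red [(8, [211, 135, 2, 5], [211.5, 137.0]), (11, [250, 181, 3, 6], [250.6, 183.6]), (9, [242, 199, 9, 2], [246.0, 199.9])]
side gold [(36860, [263, 0, 249, 238], [412.3, 82.7]), (23, [240, 65, 16, 14], [246.9, 70.9]), (9, [262, 83, 9, 8], [266.0, 86.4]), (74, [272, 91, 64, 52], [303.9, 116.6]), (10, [340, 146, 10, 8], [344.5, 149.2]), (193, [371, 170, 141, 113], [448.3, 231.8])]
side blue [(7, [73, 0, 4, 4], [74.7, 1.7]), (5, [79, 0, 4, 2], [80.6, 0.6]), (100, [75, 0, 16, 24], [82.0, 10.2]), (7, [89, 0, 4, 4], [91.0, 0.9]), (7, [60, 3, 6, 3], [62.7, 3.9]), (9, [68, 3, 6, 5], [70.3, 5.0]), (8, [67, 10, 4, 5], [68.8, 12.0]), (5, [68, 20, 2, 5], [68.8, 22.0]), (6, [62, 31, 3, 5], [63.2, 33.0]), (5, [73, 33, 3, 2], [74.2, 33.6])]
side orange [(9, [307, 258, 6, 3], [309.0, 259.2])]
```

View pics/c1.png

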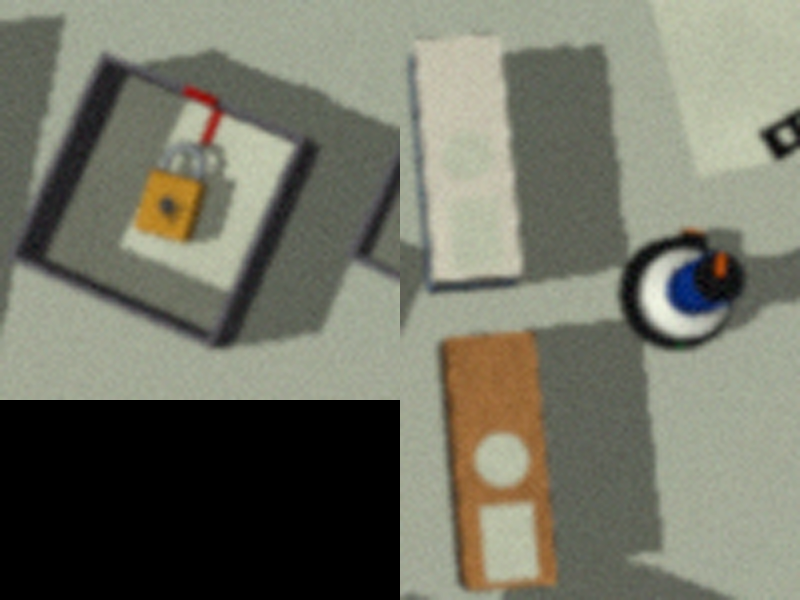

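The crop shows the tray rim corners at crop px (105,57), (315,143), (218,347) and (20,257), the tab at (201,97) and the brass body centre at (171,205). The lamp cap is at (718,274), the nose tip at (693,233) and the pad centre at (683,291).

```bash
python3 - <<'E'
from h import *
p=imaging.camera_params("top")
L=lambda *a:[(90+x/4-.4,170+y/4-.4) for x,y in a]
R=lambda *a:[(265+(x-400)/4-.4,140+y/4-.4) for x,y in a]
c=onz(p,L((105,57),(315,143),(218,347),(20,257)),.06)[:,:2];print("rim",c.round(3).tolist(),c.mean(0).round(4),np.linalg.norm(np.roll(c,-1,0)-c,axis=1).round(3))
t=onz(p,L((201,97)),.064)[0,:2];d=t-c.mean(0);print("tab",t.round(3),np.linalg.norm(d),np.arctan2(d[1],d[0]))
e=[c[0]-c[3],c[1]-c[2]];print("edges yaw",[float(np.arctan2(v[1],v[0])) for v in e])
print("brass",onz(p,L((171,205)),.027).round(4))
cap=onz(p,R((718,274)),.115)[0];nose=onz(p,R((693,233)),.025)[0];print("cap",cap,"charger",onz(p,R((683,291)),.008),"nose",nose,"bar",onz(p,R((720,263)),.115))
n=nose-cap;print("nose yaw",np.arctan2(n[1],n[0]),np.hypot(n[0],n[1]))
print("carton tops",onz(p,R((415,40),(500,40),(430,280),(520,278),(445,340),(535,335),(465,588),(555,580)),.085).round(3).tolist())
print("steel tab",onz(p,[(225,196)],.06).round(3),"jar",onz(p,[(182,134)],.07).round(3))
w=imaging.camera_params("wrist");s=telemetry.get_state();print(np.round(w["pose"],3).tolist(),s["tcp_pos"])
from scipy.spatial.transform import Rotation as Ro
q=s["orientation"];print(Ro.from_quat([q[1],q[2],q[3],q[0]]).as_matrix().round(3).tolist())
E
```

```text
rim [[0.633, 0.373], [0.568, 0.222], [0.428, 0.288], [0.492, 0.43]] [0.5302 0.328 ] [0.164 0.155 0.155 0.152]
tab [0.602 0.302] 0.07627564690647828 -0.3502944734208658
edges yaw [-0.38318066614898905, -0.44312957387876706]
brass [[0.5296 0.3323 0.027 ]]
cap [ 0.54282025 -0.25675481  0.115     ] charger [[ 0.54301602 -0.2575313   0.008     ]] nose [ 0.58341659 -0.26336155  0.025     ] bar [[ 0.55016572 -0.25855879  0.115     ]]
nose yaw -0.1613280102413871 0.04113042160277453
carton tops [[0.716, -0.062, 0.085], [0.714, -0.121, 0.085], [0.547, -0.066, 0.085], [0.547, -0.128, 0.085], [0.506, -0.075, 0.085], [0.508, -0.137, 0.085], [0.341, -0.083, 0.085], [0.344, -0.143, 0.085]]
steel tab [[0.591 0.063 0.06 ]] jar [[0.772 0.183 0.07 ]]
[[0.309, -0.919, -0.244, 0.115], [0.951, 0.298, 0.08, 0.567], [-0.001, -0.257, 0.966, 0.374], [0.0, 0.0, 0.0, 1.0]] [0.17785088 0.54630783 0.23046766]
[[-0.951, 0.31, -0.001], [0.31, 0.951, -0.002], [0.0, -0.002, -1.0]]
```

Request:
step_arm(
  moves=[
    [[-410, -230, 0], [0, 0, 0], 85],
    [[-410, -230, 0], [0, 0, 0], 85],
    [[-410, -230, 0], [0, 0, 0], 85],
    [[-410, -230, 0], [0, 0, 0], 85],
    [[-410, -230, 0], [0, 0, 0], 85],
    [[-410, -230, 0], [0, 0, 0], 85],
    [[-410, -230, 0], [0, 0, 0], 85],
    [[-410, -230, 0], [0, 0, 0], 85],
  ],
  grip_force=20,
)

```text
clock: 0.77
tcp_pos: [0.4047, 0.2999, 0.2311]
orientation: [-0.0, 0.157, 0.988, -0.0]
wrist_force: [0.9, 0.7, -0.4]
finger_gap: 0.0853
grip_force: 0.0
```

Request:
step_arm(
  moves=[
    [[-304, -487, 0], [0, 0, 0], 85],
    [[-304, -487, 0], [0, 0, 0], 85],
    [[-304, -487, 0], [0, 0, 0], 85],
    [[-304, -487, 0], [0, 0, 0], 85],
    [[-304, -487, 0], [0, 0, 0], 85],
    [[-304, -487, 0], [0, 0, 0], 85],
    [[-304, -487, 0], [0, 0, 0], 85],
    [[-304, -487, 0], [0, 0, 0], 85],
  ],
)

```text
clock: 1.43
tcp_pos: [0.484, -0.0238, 0.2311]
orientation: [-0.0, 0.157, 0.988, 0.0]
wrist_force: [0.4, 0.8, -0.3]
finger_gap: 0.085
grip_force: 0.0
```

Request:
step_arm(
  moves=[
    [[-127, -204, 0], [0, 0, 0], 85],
    [[-127, -204, 0], [0, 0, 0], 85],
    [[-127, -204, 0], [0, 0, 0], 85],
    [[-127, -204, 0], [0, 0, 0], 85],
    [[-127, -204, 0], [0, 0, 0], 85],
    [[-127, -204, 0], [0, 0, 0], 85],
    [[-127, -204, 0], [0, 0, 0], 85],
    [[-127, -204, 0], [0, 0, 0], 85],
  ],
)

```text
clock: 2.1
tcp_pos: [0.5415, -0.2568, 0.2299]
orientation: [-0.001, 0.158, 0.987, 0.001]
wrist_force: [-0.3, -0.0, -0.1]
finger_gap: 0.0848
grip_force: 0.0
```

```bash
python3 - <<'E'
from h import *
s=telemetry.get_state();p=imaging.camera_params("wrist");im=imaging.read_camera("wrist")
np.save("w1.npy",im);cv2.imwrite("pics/w1.png",im[...,::-1]);print(s["tcp_pos"],s["orientation"])
E
```

```text
[ 0.54146988 -0.25680626  0.22989551] [-9.25951537e-04  1.58290353e-01  9.87392036e-01  5.22629234e-04]
```

View pics/w1.png

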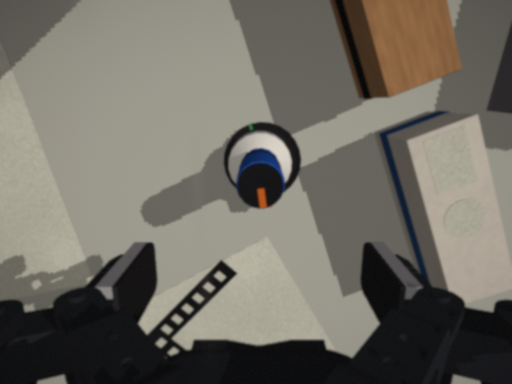

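The wrist view shows the lamp's black cap centred at (261,184), with the orange bar pointing down the picture at (263,198). Skirt and pad are at about (262,157).

```bash
python3 - <<'E'
from h import *
p=imaging.camera_params("wrist");im=np.load("w1.npy");H,S,V=hsv(im)
print([b[:3] for b in blobs((H>3)&(H<18)&(S>190)&(V>120),20)])
m=[b for b in blobs((H>3)&(H<18)&(S>190)&(V>120),20) if 240<b[2][0]<290 and 180<b[2][1]<215][0]
ys,xs=np.nonzero(m[3]);g=onz(p,np.c_[xs,ys],.123)[:,:2];c=g.mean(0);u=np.linalg.svd(g-c)[2][0]
print("bar",c,"yaw",np.arctan2(u[1],u[0]),np.ptp((g-c)@u))
cap=onz(p,[(261,184)],.123)[0];print("cap",cap,"edge r",np.linalg.norm(onz(p,[(238,184),(284,184),(261,207)],.123)-cap,axis=1)); print("pad",onz(p,[(262,157)],.008))
E
```

```text
[(121, [258, 188, 9, 19], [261.6, 197.4])]
bar [ 0.5472     -0.25473357] yaw -0.1807401162203836 0.014278696007619628
cap [ 0.53712248 -0.25192031  0.123     ] edge r [0.01728727 0.01729086 0.01809776]
pad [[ 0.53572623 -0.24925183  0.008     ]]
```

Request:
step_arm(
  moves=[
    [[4.5, 2.5, 10], [0, 0, 0], 85],
    [[4.5, 2.5, 40], [0, 0, 0], 85],
    [[4.5, 2.5, 70], [0, 0, 0], 85],
    [[4.5, 2.5, 100], [0, 0, 0], 85],
    [[4.5, 2.5, 130], [0, 0, 0], 85],
    [[4.5, 2.5, 150], [0, 0, 0], 85],
    [[4.5, 2.5, 157], [0, 0, 0], 85],
    [[4.5, 2.5, 157], [0, 0, 0], 85],
  ],
)

```text
clock: 2.82
tcp_pos: [0.5368, -0.2489, 0.0725]
orientation: [-0.002, 0.156, 0.988, 0.001]
wrist_force: [0.3, -0.3, 0.4]
finger_gap: 0.0849
grip_force: 0.0
```

Request:
step_arm(
  moves=[
    [[0, 0, 0], [0, 0, 0], 60],
    [[0, 0, 0], [0, 0, 0], 45],
    [[0, 0, 0], [0, 0, 0], 40],
    [[0, 0, 0], [0, 0, 0], 30],
    [[0, 0, 0], [0, 0, 0], 30],
    [[0, 0, 0], [0, 0, 0], 30],
    [[0, 0, 0], [0, 0, 0], 30],
    [[0, 0, 0], [0, 0, 0], 30],
  ],
  grip_force=20,
)

```text
clock: 3.48
tcp_pos: [0.5392, -0.2527, 0.0757]
orientation: [0.001, 0.157, 0.988, -0.001]
wrist_force: [-0.9, -2.6, 6.5]
finger_gap: 0.0379
grip_force: 19.2
```

```bash
python3 - <<'E'
from h import *
s=telemetry.get_state();im=imaging.read_camera("wrist");b=imaging.read_camera("side")
cv2.imwrite("pics/w2.png",np.hstack([im[...,::-1],b[180:340,230:390][::-1][::-1,:,::-1].repeat(2,0).repeat(2,1)[:384] if 0 else cv2.resize(b[200:320,250:340],(288,384))[...,::-1]]));print(s)
E
```

```text
{'clock': 3.4833, 'joint_pos': array([-5.72497785e-01,  4.37913710e-01, -1.64941918e-01,  9.64768125e-01,
       -9.18191551e-04, -2.57087493e-01]), 'qvel': array([-1.10858998e-03,  4.61107370e-04, -1.64496853e-04, -9.92841970e-04,
       -1.16851061e-03, -5.80566805e-05]), 'tau': array([ 1.73850752e+00, -4.80724633e+01,  2.41584992e+01,  2.59880489e-01,
        7.86281358e-01,  3.45063570e-03]), 'tcp_pos': array([ 0.53920369, -0.252668  ,  0.07568936]), 'orientation': array([ 0.00126675,  0.15705275,  0.98758883, -0.00105944]), 'wrist_force': array([-0.87274821, -2.62313562,  6.46788953]), 'ft_torque': array([-0.55924357,  0.20939695, -0.02296187]), 'grip_force': 19.171782732009888, 'finger_gap': 0.03793796303178613}
```

View pics/w2.png

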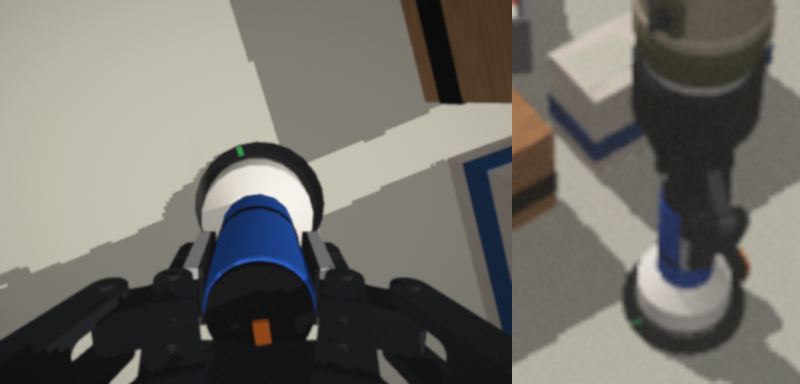

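The lamp is between the pads at a 38 mm gap, still standing upright on the charger. Next I lift it.

Request:
step_arm(
  moves=[
    [[0, 0, -5], [0, 0, 0], 30],
    [[0, 0, -15], [0, 0, 0], 30],
    [[0, 0, -35], [0, 0, 0], 30],
    [[0, 0, -60], [0, 0, 0], 30],
    [[0, 0, -85], [0, 0, 0], 30],
    [[0, 0, -105], [0, 0, 0], 30],
    [[0, 0, -120], [0, 0, 0], 30],
    [[0, 0, -125], [0, 0, 0], 30],
  ],
)

```text
clock: 4.25
tcp_pos: [0.5391, -0.2515, 0.2022]
orientation: [0.001, 0.157, 0.988, -0.0]
wrist_force: [0.6, 0.5, -4.1]
finger_gap: 0.0376
grip_force: 20.6
```

Request:
step_arm(
  moves=[
    [[0, 0, 0], [0, 0, 0], 30],
    [[0, 0, 0], [0, 0, 0], 30],
  ],
)

```text
clock: 4.42
tcp_pos: [0.538, -0.2509, 0.1985]
orientation: [-0.001, 0.157, 0.988, 0.0]
wrist_force: [0.1, 0.3, -3.7]
finger_gap: 0.0376
grip_force: 20.6
```

```bash
python3 - <<'E'
from h import *
s=telemetry.get_state();im=imaging.read_camera("wrist");b=imaging.read_camera("side")
np.save("w3.npy",im);cv2.imwrite("pics/w3.png",np.hstack([im[...,::-1],cv2.resize(b[180:300,250:340],(288,384))[...,::-1]]));print(s["tcp_pos"],s["orientation"],s["wrist_force"],s["grip_force"])
E
```

```text
[ 0.53797438 -0.25093271  0.1984822 ] [-5.67181268e-04  1.56689165e-01  9.87647714e-01  4.19672693e-04] [ 0.12114727  0.29385495 -3.66835449] 20.627578496932983
```

View pics/w3.png

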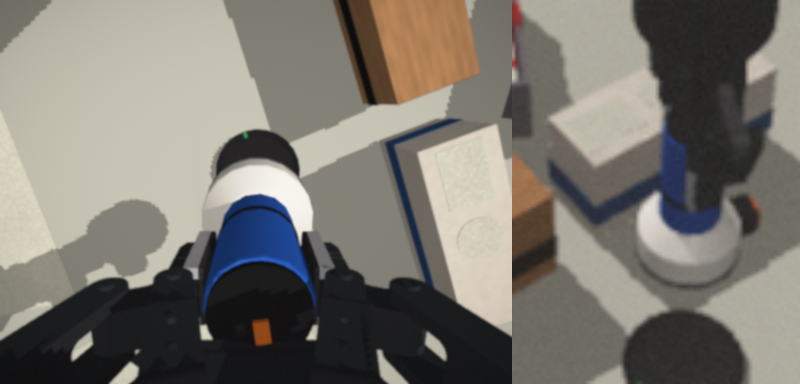

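The wrist picture is the same as before the lift, so the lamp has not slipped and hangs upright, with its underside at about z 0.131. Now I carry it over the row to a point 75 mm past the padlock, where the wrist camera sees the padlock clear of the lamp.

Request:
step_arm(
  moves=[
    [[1, 5, 0], [0, 0, 0], 30],
    [[4, 20, 0], [0, 0, 0], 30],
    [[9, 44, 0], [0, 0, 0], 30],
    [[15, 73, 0], [0, 0, 0], 30],
    [[22, 108, 0], [0, 0, 0], 30],
    [[30, 142, 0], [0, 0, 0], 30],
    [[37, 176, 0], [0, 0, 0], 30],
    [[44, 210, 0], [0, 0, 0], 30],
  ],
)

```text
clock: 5.18
tcp_pos: [0.5608, -0.0352, 0.1988]
orientation: [-0.001, 0.157, 0.988, 0.0]
wrist_force: [0.4, 0.3, -2.8]
finger_gap: 0.0377
grip_force: 20.7
```

Request:
step_arm(
  moves=[
    [[7, 34, 0], [0, 0, 0], 30],
    [[14, 69, 0], [0, 0, 0], 30],
    [[21, 103, 0], [0, 0, 0], 30],
    [[29, 137, 0], [0, 0, 0], 30],
    [[36, 171, 0], [0, 0, 0], 30],
    [[43, 206, 0], [0, 0, 0], 30],
    [[50, 240, 0], [0, 0, 0], 30],
    [[56, 269, 0], [0, 0, 0], 30],
  ],
)

```text
clock: 5.85
tcp_pos: [0.5903, 0.2386, 0.1987]
orientation: [-0.001, 0.156, 0.988, 0.0]
wrist_force: [0.5, -0.7, -2.2]
finger_gap: 0.0379
grip_force: 20.6
```

Request:
step_arm(
  moves=[
    [[6, 30, 0], [0, 0, 0], 30],
    [[10, 50, 0], [0, 0, 0], 30],
    [[13, 64, 0], [0, 0, 0], 30],
    [[15, 71, 0], [0, 0, 0], 30],
    [[15, 73, 0], [0, 0, 0], 30],
    [[15, 73, 0], [0, 0, 0], 30],
    [[15, 73, 0], [0, 0, 0], 30],
    [[15, 73, 0], [0, 0, 0], 30],
  ],
)

```text
clock: 6.52
tcp_pos: [0.5999, 0.3081, 0.1994]
orientation: [-0.0, 0.157, 0.988, -0.0]
wrist_force: [-0.5, -0.2, -2.8]
finger_gap: 0.0378
grip_force: 21.1
```

```bash
python3 - <<'E'
from h import *
s=telemetry.get_state();p=imaging.camera_params("wrist");im=imaging.read_camera("wrist")
np.save("w4.npy",im);cv2.imwrite("pics/w4.png",im[...,::-1]);print(s["tcp_pos"],s["orientation"],s["wrist_force"],s["grip_force"])
H,S,V=hsv(im)
print("gold",[b[:3] for b in blobs((H>12)&(H<26)&(S>150)&(V>100),100)])
print("red",[b[:3] for b in blobs(((H<6)|(H>174))&(S>150)&(V>60),20)])
E
```

```text
[0.5998765  0.30806005 0.19937409] [-9.35264822e-05  1.57365135e-01  9.87540472e-01 -1.49257869e-04] [-0.46925449 -0.1840303  -2.77786412] 21.08913391828537
gold [(1945, [241, 61, 43, 53], [262.3, 86.9])]
red [(80, [253, 144, 7, 13], [256.0, 150.0]), (724, [0, 211, 42, 54], [18.5, 241.1])]
```

View pics/w4.png

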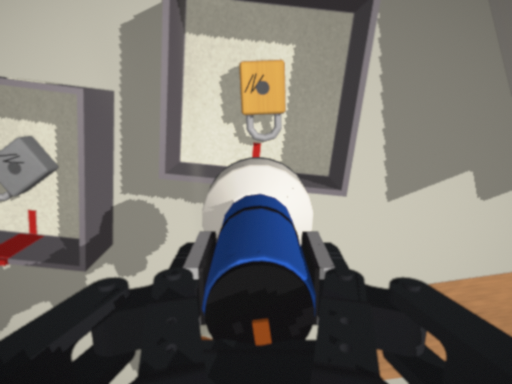

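The gold body spans (241,61) to (284,114) with its centre at (262,87), and the camera is almost straight above it. The tray's front rim runs (163,176) to (345,194) with the red stripe at (256,150). The skirt's near edge is at (257,158).

```bash
python3 - <<'E'
from h import *
p=imaging.camera_params("wrist");im=np.load("w4.npy");H,S,V=hsv(im);s=telemetry.get_state()
b=max(blobs((H>12)&(H<26)&(S>150)&(V>100),100),key=lambda b:b[0])
ct,_=cv2.findContours(b[3].astype(np.uint8),cv2.RETR_EXTERNAL,cv2.CHAIN_APPROX_NONE)
g=onz(p,ct[0].reshape(-1,2),.027)[:,:2];r=cv2.minAreaRect((g*1000).astype(np.float32));print("lock rect mm",r)
T=np.array(p["pose"]);print("cam",T[:3,3].round(3),"tcp",s["tcp_pos"])
c=onz(p,[(163,176),(345,194),(168,0),(376,0)],.06)[:,:2];yaw=lambda v:float(np.arctan2(v[1],v[0]))
print("front len",np.linalg.norm(c[1]-c[0]),"yaws",yaw(c[0]-c[1])-np.pi/2,yaw(c[0]-c[2]),yaw(c[1]-c[3]), c.round(3).tolist())
print("stripe",onz(p,[(256,144),(256,156)],.03).round(4).tolist())
# lamp
zb=s["tcp_pos"][2]-.0677
W=(S<60)&(V>150);ys,xs=np.nonzero(W[150:200,195:325]);print("white rows/cols",ys.min()+150,xs.min()+195,xs.max()+195)
e=onz(p,[(257,158)],zb)[0];d=s["tcp_pos"][:2]-T[:2,3];d/=np.linalg.norm(d);print("axis from skirt",e[:2]+.032*d,"tcp",s["tcp_pos"][:2])
m=[b for b in blobs((H>3)&(H<18)&(S>190)&(V>120),20) if 240<b[2][0]<290 and b[2][1]>310][0]
ys,xs=np.nonzero(m[3]);g=onz(p,np.c_[xs,ys],zb+.115)[:,:2];q=cv2.minAreaRect((g*1000).astype(np.float32));u=np.array(g[np.argmax(ys)]);print("bar",g.mean(0),q)
# edge slope lines of bar sides
rows=range(ys.min()+3,ys.max()-3);mid=np.array([(xs[ys==k].mean(),k) for k in rows]);M=onz(p,mid,zb+.115)[:,:2];print("bar yaw",yaw(M[-1]-M[0]) )
E
```

```text
lock rect mm ((528.39208984375, 334.7730407714844), (37.15468215942383, 43.14036560058594), 73.93107604980469)
cam [0.538 0.328 0.343] tcp [0.60000685 0.30799537 0.1994791 ]
front len 0.15514993091469345 yaws -3.5584409775254264 -0.41615413336419954 -0.402217182635627 [[0.571, 0.233], [0.634, 0.375], [0.449, 0.287], [0.497, 0.433]]
stripe [[0.5735, 0.3143, 0.03], [0.5839, 0.3108, 0.03]]
white rows/cols 150 195 324
axis from skirt [0.60066396 0.30685926] tcp [0.60000685 0.30799537]
bar [0.6070321  0.30656915] ((607.070068359375, 306.5540466308594), (4.866601943969727, 8.229260444641113), 79.4149169921875)
bar yaw -0.16998839210098232
```

Request:
step_arm(
  moves=[
    [[8, 0, 0], [0, 0, 0.03], 30],
    [[25, 1, 0], [0, 0, 0.08], 30],
    [[45, 2, 0], [0, 0, 0.14], 30],
    [[62, 3, 0], [0, 0, 0.2], 30],
    [[73, 4, 0], [0, 0, 0.23], 30],
    [[77.5, 4, 0], [0, 0, 0.24], 30],
    [[77.5, 4, 0], [0, 0, 0.24], 30],
    [[77.5, 4, 0], [0, 0, 0.24], 30],
  ],
)

```text
clock: 7.23
tcp_pos: [0.5281, 0.3364, 0.1997]
orientation: [0.0, 0.274, 0.962, 0.0]
wrist_force: [0.8, -0.9, -4.1]
finger_gap: 0.0377
grip_force: 21.2
```

Request:
step_arm(
  moves=[
    [[0, 0, 5], [0, 0, 0], 30],
    [[0, 0, 15], [0, 0, 0], 30],
    [[0, 0, 30], [0, 0, 0], 30],
    [[0, 0, 42], [0, 0, 0], 30],
    [[0, 0, 48], [0, 0, 0], 30],
    [[0, 0, 50], [0, 0, 0], 30],
    [[0, 0, 50], [0, 0, 0], 30],
    [[0, 0, 50], [0, 0, 0], 30],
  ],
)

```text
clock: 7.9
tcp_pos: [0.5279, 0.3369, 0.1495]
orientation: [0.0, 0.274, 0.962, 0.0]
wrist_force: [-0.0, 0.4, -2.7]
finger_gap: 0.0374
grip_force: 21.1
```

```bash
python3 - <<'E'
from h import *
s=telemetry.get_state();p=imaging.camera_params("wrist");im=imaging.read_camera("wrist");b=imaging.read_camera("side");t=imaging.read_camera("top")
np.save("w5.npy",im)
o=np.zeros((600,800,3),np.uint8);o[:384,:512]=im;o[384:,:288]=cv2.resize(b[100:190,130:250],(288,216));o[384:,300:588]=cv2.resize(t[170:260,90:210],(288,216))
cv2.imwrite("pics/w5.png",o[...,::-1]);print(s["tcp_pos"],s["orientation"],s["joint_pos"].round(2),s["grip_force"])
E
```

```text
[0.52788251 0.33692241 0.1494759 ] [1.39960729e-04 2.73938067e-01 9.61747311e-01 1.60509916e-04] [0.44 0.44 0.04 1.16 0.   0.99] 21.11602932214737
```

View pics/w5.png

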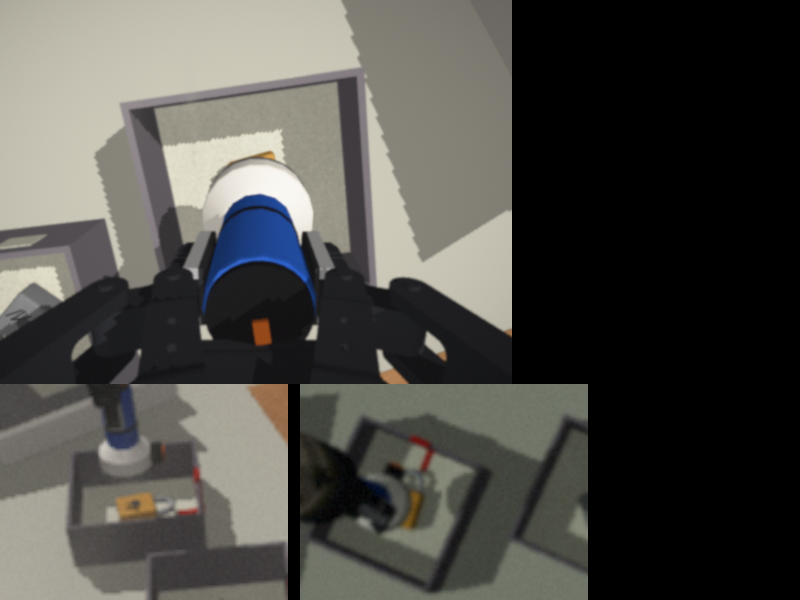

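The nose points at the red mark, and the side view shows the lamp over the padlock. I'll make a small trim and descend the last 42 mm.

Request:
step_arm(
  moves=[
    [[-1.5, -1.5, 3], [0, 0, 0], 30],
    [[-1.5, -1.5, 10], [0, 0, 0], 30],
    [[-1.5, -1.5, 20], [0, 0, 0], 30],
    [[-1.5, -1.5, 30], [0, 0, 0], 30],
    [[-1.5, -1.5, 37], [0, 0, 0], 30],
    [[-1.5, -1.5, 41], [0, 0, 0], 30],
    [[-1.5, -1.5, 42], [0, 0, 0], 30],
    [[-1.5, -1.5, 42], [0, 0, 0], 30],
  ],
)

```text
clock: 8.72
tcp_pos: [0.5276, 0.3347, 0.1066]
orientation: [-0.0, 0.274, 0.962, -0.0]
wrist_force: [0.6, 0.2, -3.0]
finger_gap: 0.0377
grip_force: 21.2
```

Request:
step_arm(
  moves=[
    [[0, 0, 0], [0, 0, 0], 30],
    [[0, 0, 0], [0, 0, 0], 30],
    [[0, 0, 0], [0, 0, 0], 30],
    [[0, 0, 0], [0, 0, 0], 30],
  ],
)

```text
clock: 9.05
tcp_pos: [0.5282, 0.335, 0.1078]
orientation: [0.0, 0.274, 0.962, 0.0]
wrist_force: [0.6, -0.1, -3.5]
finger_gap: 0.0375
grip_force: 21.2
```

```bash
python3 - <<'E'
from h import *
s=telemetry.get_state();im=imaging.read_camera("wrist");b=imaging.read_camera("side");t=imaging.read_camera("top")
o=np.zeros((600,800,3),np.uint8);o[:240,:320]=cv2.resize(im,(320,240));o[:,320:]=cv2.resize(b[100:200,140:220],(480,600),interpolation=cv2.INTER_CUBIC);o[240:,:320]=cv2.resize(t[180:270,90:170],(320,360),interpolation=cv2.INTER_CUBIC)
cv2.imwrite("pics/w6.png",cv2.convertScaleAbs(o[...,::-1],alpha=1.3));np.save("s6.npy",b);np.save("t6.npy",t);np.save("w6.npy",im);print(s["tcp_pos"],s["orientation"],s["qvel"].round(4),s["grip_force"],s["wrist_force"])
E
```

```text
[0.52824959 0.33502583 0.10781561] [3.44085257e-04 2.73834034e-01 9.61776840e-01 3.38025370e-04] [ 0.0005  0.0013 -0.0024 -0.0005  0.0017 -0.0021] 21.18826389312744 [ 0.56182488 -0.11888651 -3.52734328]
```

View pics/w6.png

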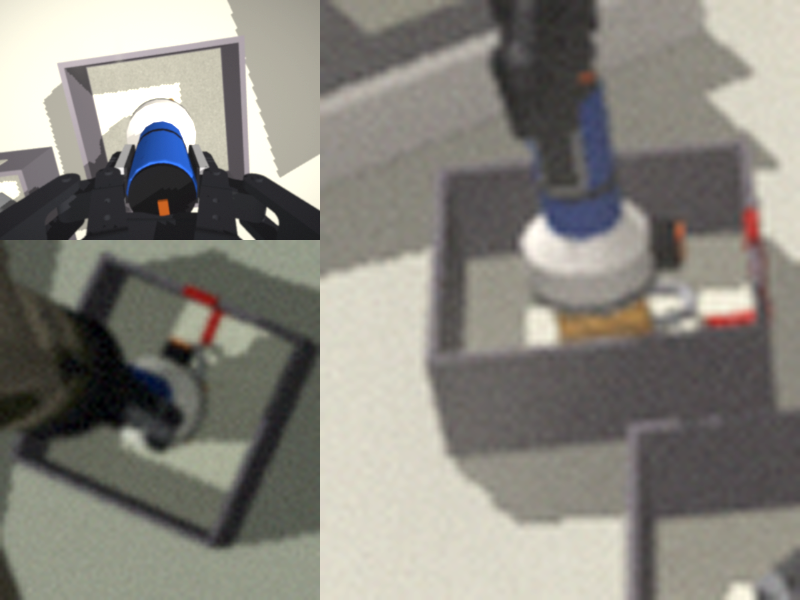

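The side crop shows the skirt spanning columns 524–652, just clear above the gold body at 558–652, with the nose towards the red stripe. As a check I cast these pixels onto planes.

```bash
python3 - <<'E'
from h import *
p=imaging.camera_params("side");s0=cv2.imread("pics/side.png")[...,::-1].copy();T=np.array(p["pose"])
H,S,V=hsv(s0);print([b[:3] for b in blobs((H>10)&(H<26)&(S>130)&(V>80),8) if b[2][0]<215 and b[2][1]>120])
C=lambda *a:[(140+(x-320)/6-.4,100+y/6-.4) for x,y in a]
# skirt rim at 26 up: left/right silhouette -> centre
for z in (.040,.053): print("skirt mid",z,onz(p,C((524,262),(655,262),(589,262)),z).round(4).tolist())
b=[b for b in blobs((H>10)&(H<26)&(S>130)&(V>80),8) if b[2][0]<215 and b[2][1]>120]
print("lock top by side (before)",[onz(p,[q[2]],.025).round(4).tolist() for q in b])
def proj(P):
    c=(np.array(P)-T[:3,3])@T[:3,:3];c=c*[1,-1,-1]
    return cv2.projectPoints(c,np.zeros(3),np.zeros(3),np.array(p["camera_matrix"]),np.array(p["D"]))[0].reshape(-1,2)
a=np.linspace(0,2*np.pi,100);ax=np.array([.5290,.334])
for z in(.040,.066):
    q=proj([[ax[0]+.032*np.cos(t),ax[1]+.032*np.sin(t),z] for t in a]);q=(q+.4-[140,100])*6+[320,0];print(z,q.min(0).round(),q.max(0).round())
E
```

```text
[(94, [179, 146, 16, 9], [186.6, 150.4])]
skirt mid 0.04 [[0.5019, 0.3652, 0.04], [0.5573, 0.3287, 0.04], [0.5294, 0.3471, 0.04]]
skirt mid 0.053 [[0.4968, 0.3479, 0.053], [0.5513, 0.312, 0.053], [0.5239, 0.3301, 0.053]]
lock top by side (before) [[[0.5266, 0.3303, 0.025]]]
0.04 [534. 237.] [663. 315.]
0.066 [526. 195.] [657. 273.]
```

All views agree: the lamp axis is within about 3 mm of the padlock centre, with a gap of about 12 mm and the arm still. Handing in.

```bash
python3 -c "
from workcell import env
print(env.hand_in())"
```

```text
the job is handed in; nothing more can be done
None
```

I handed the job in with the lamp held still about 12 mm above the brass padlock, centred to within about 3 mm by my measurements, with its nose towards the red mark; the hand-in gave no verdict.

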